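# Clear the parts scale: move the basket and zero the peak pointer

## Task

The weighing is done: lift the wire basket off the blue scale's hooks and hang it on both orange hooks of the storage stand, keeping it level with the sprocket cluster in it and never setting it down on the way. Then, with the basket hanging free on the stand, turn the black knob on the scale's dial counter-clockwise (seen from above) until its red peak pointer is fully home at the zero stop. Let go of everything and leave the spanner, jar, green bottle and yellow can where they are.

Things in the scene. Friction and masses are not known exactly. Their poses are not given: they have to be found in the camera images.
- scale: Blue bench scale, fixed: grey base plate 350 x 150 x 12 mm along its x, a blue housing 140 x 140 mm, top 60 mm high, with a round white dial on top, and behind it a steel double hook. Origin: on the table straight below the middle of the double hook's seats; z up, x points from the dial to the hooks (away from the robot, up to 0.25 rad off), the dial's centre is at x = -170 mm, y = 0. It may stand left or right of the stand.
- scale_seat (a point): Middle of the basket's bar as hung on the scale, 229 mm above the table; axes as the scale's. The double hook: two 8 mm rods at y = +-45 mm, free room between them, run forward from posts at x = +90 mm and dip into V-shaped seats open upward (12 mm wide at the floor, 44 mm at the top). The rods' tops reach 19 mm above this point: the bar clears them when lifted 30 mm.
- stand: Storage stand, fixed: black steel base plate 220 x 150 x 12 mm with an orange double hook of just the same shape and height as the scale's. Origin on the table straight below the middle of the seats; z up, x points from the seats to the posts (away from the robot, up to 0.3 rad off).
- stand_seat (a point): Where the middle of the bar has to lie when hung on the stand, 229 mm above the table; axes as the stand's (bar along y; 20 mm to spare either way). On both hooks the rods pass over the rear of the tray: lift it only 35 to 65 mm (it strikes the rods at 80), then draw it out to -x by 100 mm or more before going sideways or higher; hang it up in reverse.
- basket: Steel wire basket with a rigid bail: tray 110 (x) x 150 (y) x 45 mm, about 0.25 kg; origin at the middle of its underside, z up. Its bail rises at y = +-75 mm to a round bar 10 mm thick along y, the bar's centre 140 mm above the underside. Starts hanging on the scale's hooks, underside 89 mm above the table. It is rigid, and may rock about the bar while it hangs.
- basket_grip (a point): Centre of the red grip on the middle of the basket's bar: 16 mm thick along x, 40 mm along y, 18 mm high; to be pinched across x from above between the hook rods. Axes as the basket's.
- cassette: Dark steel bicycle sprocket cluster, 80 mm across, 18 mm high, about 0.14 kg, lying loose in the basket (inside about 104 x 144 mm). Origin at the middle of its underside.
- peak_knob (a joint): Angle of the knob and its red peak pointer, rad: 0 at the zero stop (pointer along the scale's -x, over the green mark, against the black pin), growing clockwise seen from above, so it is turned counter-clockwise to zero. Starts at 1.3 to 2.6 and stays where it is left (light friction, about 0.04 N m); a hard stop ends it at 0.
- knob_grip (a point): On the knob's vertical axis, 89 mm above the table, at a height to grip. The knob is an upright bar 50 mm long and 16 mm thick, its top at 103 mm and the bar standing free down to 71 mm, over a disc 48 mm across. The axes turn with the knob: the bar lies along x, the pointer along -x (long thin red strip over the dial).
- wrench: Bystander: small spanner, 150 mm, lying between scale and stand. Leave it.
- jar: Bystander: closed glass jar, 56 mm across, 70 mm high, standing before the stand. Leave it.
- lube: Bystander: green bottle, 44 mm across, 130 mm high, on the left. Leave it.
- spray: Bystander: yellow can, 52 mm across, 160 mm high, on the right. Leave it.
There are look-alikes about, which are no part of the job. Several things have the shape of the basket; the one meant has the colours described above. Several things have the shape of the cassette; the one meant has the colours described above.

How it is judged:
By the outcome, as a careful person would: the job done as asked, in the order asked, and still so for the second after the job is handed in, with the robot touching nothing.
It also fails if it takes over 72 s, if anything falls off the work surface, if the arm or the gripper's body presses on something with over 40 N, if the wrist force passes 120 N, or if a joint passes its speed limit or range.

## Robot

A 6-joint arm with a two-finger parallel gripper is mounted at the origin on the work surface. World frame = base frame: x ahead of the robot, y to its left, z up, the work surface at z = 0. Lengths are in m, angles in rad, forces in N, time in s.
With the tool pointing down it reaches from about 0.35 to 0.875 m from the base axis. Payload 4.2 kg.
Tool frame: the origin (TCP) lies at the very end of the fingers, on their centre line; the grasp point (between the pads) lies 19 mm behind it; z points along the fingers, y is the line along which they close (so a half turn about z gives the same grasp; the last joint's range is limited). The gripper opens to 85 mm and grips with 20 to 120 N. Pads are 22 mm wide; open, the fingers measure 114 mm over their backs; the gripper's body (76 mm by 85 mm) begins 54 mm behind the grasp point. The pads swing forward as they close: fully open they stand 13 mm farther back than shut.
Start: joints at [-1.088, 0.385, 0.008, 0, -1.194, -0.259], TCP at [0.139, -0.609, 0.231] pointing down, gripper open.
Joint ranges: [-3.14, 3.14], [-1.21, 2.06], [-1.07, 1.41], [-3.16, 2.05], [-2.99, -0.16], [-3.1, 3.1]. Speed limits (rad/s): [2.79, 2.79, 3.14, 3.14, 3.14, 3.14].

## Interface

Orientations are given as a 3x3 rotation matrix whose columns are the frame's x, y, z axes.
In Python, from workcell import * gives the robot as it stands. Calls block until the motion is done:
- reach(position, orientation): joint-space move of the TCP to a pose.
- move_straight(position, rot=None, vel=0.15, until_force=None): straight line of the TCP; rot=None keeps the orientation; vel is the mean speed in m/s. With until_force (N) it stops when the force on the tool has changed by that much, and returns True; else False.
- movej(angles): joint-space move.
- set_gripper(opening): opening from 0.0 (shut) to 1.0 (fully open); the grip force is fixed at half the most; returns when the fingers have stopped.
- dwell(seconds).
- ik(position, orientation): joint angles nearest the present ones, or None.
- sense(): the state.
- snapshot(name): name is "scene" or "top" or "wrist"; returns a dict with "image" (384x512x3 uint8, blue, green, red), "K" (3x3 intrinsics, pixels), "R" (3x3) and "t" (3): a world point X has camera coordinates R X + t; the wrist camera has in their place "hand_eye" (4x4, takes a point from camera to tool coordinates, whose origin is the TCP and whose axes are the flange's). Camera axes: x right, y down, z forward; pixel columns grow to the right and rows downward; lengths in m; the calibration is good to about 2 mm. A picture is of the moment at which its call begins: read the wrist's pose just before it. There is no depth.
A pose or a line that the arm cannot do raises IKError and nothing moves.
- job_done(): hands the job in; it is judged then, once.
Trained networks look in the newest picture that a camera, given by its name, has taken for a name from the list of things; names that differ only in an ending like _2 or _b are one class to them, and where a whole thing is asked for, a point or a joint stands for the part that bears it (a point fixed in the world has none). Each returns a list of dicts, best first, with "score" (0 to 1); they miss things now and then, are a little off and sometimes report something else, mostly with a low value. They report only what shows in the picture. A call takes as long as a camera call. They do not tell look-alikes from the thing itself.
- find_in(camera, query): "uv" ([column, row] in pixels, amid what is visible of it).
- regions_of(camera, query): "region" (384x512 bool, what is visible of it) and "uv" ([column, row] in pixels, amid what is visible of it).
- pinpoint(camera, query): "uv" ([column, row] in pixels: a listed point, or the origin of a listed thing).
The state is a dict: "clock": time; "qpos": joint angles; "joint_vel": joint speeds; "tau": joint torques, N m; "position": TCP position; "eef_rot": TCP orientation; "contact_force": force on the tool from outside, world axes, zero at the start; "wrist_torque": the same for the moment, N m; "finger_gap": opening from 0.0 (shut) to 1.0 (fully open); "grasp_force": force on a finger pad.
Only numpy, scipy, OpenCV 4.12 (cv2) and the standard library are available. Lean on these libraries where they do the work, as an engineer would, in place of code of your own. Each camera call takes 0.05 s, during which the arm holds its last target. There are 200 camera calls.

## Working session

There is one attempt and no reset: what is moved stays moved. The work goes in short steps, each a Python script; the robot and the scene stay as the last script left them, time stands still between calls to the robot, and variables do not carry over. Pictures are saved under pics/ and viewed, at most 10 in all, crops included, and the job is handed in when it is done.

```bash
mkdir -p pics; ls; cat > h.py <<'E'
from workcell import *
import numpy as np, cv2
def cam(s, pose=None):
    K=np.array(s["K"])
    if "R" in s: return K,np.array(s["R"]),np.array(s["t"])
    T=np.eye(4); T[:3,:3]=pose["eef_rot"]; T[:3,3]=pose["position"]
    M=np.linalg.inv(T@np.array(s["hand_eye"])); return K,M[:3,:3],M[:3,3]
def ray(c,uv):
    K,R,t=c; d=R.T@np.linalg.solve(K,[uv[0],uv[1],1.]); return -R.T@t,d/np.linalg.norm(d)
def atz(c,uv,z):
    o,d=ray(c,uv); return o+d*(z-o[2])/d[2]
def tri(obs):
    A=np.zeros((3,3));b=np.zeros(3);L=[ray(*o) for o in obs]
    for o,d in L:
        P=np.eye(3)-np.outer(d,d);A+=P;b+=P@o
    X=np.linalg.solve(A,b); return X,[round(1e3*np.linalg.norm((np.eye(3)-np.outer(d,d))@(X-o)),1) for o,d in L]
def proj(c,X):
    K,R,t=c;p=K@(R@np.array(X)+t);return p[:2]/p[2]
E
python3 - <<'E'
from h import *
np.set_printoptions(precision=3,suppress=True)
C={}
for n in["scene","top"]:
    s=snapshot(n);cv2.imwrite(f"pics/{n}0.png",s["image"]);C[n]=cam(s)
    print(n,(-C[n][1].T@C[n][2]))
    for q in["scale","scale_seat","stand","stand_seat","basket","basket_grip","cassette","knob_grip","wrench","jar","lube","spray"]:
        print(q,[(np.round(r["uv"]).astype(int).tolist(),round(r["score"],2)) for r in pinpoint(n,q)[:4]])
E
```

```text
pics
scene [1.752 0.834 1.066]
scale [([164, 236], 0.94)]
scale_seat [([158, 181], 0.67)]
stand [([275, 275], 0.75)]
stand_seat [([276, 217], 0.59), ([274, 273], 0.42)]
basket [([168, 219], 0.69), ([225, 190], 0.61)]
basket_grip [([221, 159], 0.56)]
cassette [([168, 220], 0.74)]
knob_grip [([195, 199], 0.4)]
wrench [([277, 218], 0.59), ([247, 232], 0.51)]
jar [([308, 250], 0.68)]
lube [([352, 286], 0.61), ([160, 184], 0.41)]
spray [([144, 208], 0.63)]
top [ 0.42  -0.005  1.49 ]
scale [([336, 151], 0.56), ([337, 145], 0.17)]
scale_seat [([346, 136], 0.85), ([340, 148], 0.21)]
stand [([201, 156], 0.79)]
stand_seat [([187, 148], 0.83)]
basket [([338, 266], 0.79), ([344, 137], 0.72), ([336, 147], 0.56), ([190, 147], 0.17)]
basket_grip [([345, 138], 0.81), ([346, 273], 0.69)]
cassette [([332, 144], 0.66), ([394, 124], 0.62)]
knob_grip [([336, 198], 0.65)]
wrench [([258, 206], 0.82)]
jar [([194, 210], 0.55)]
lube [([133, 180], 0.67)]
spray [([399, 184], 0.77), ([336, 146], 0.63)]
```

View pics/top0.png

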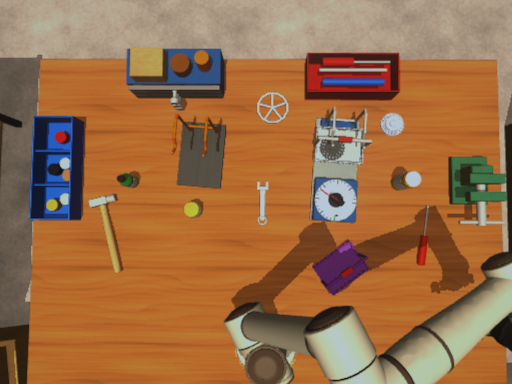

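View pics/scene0.png

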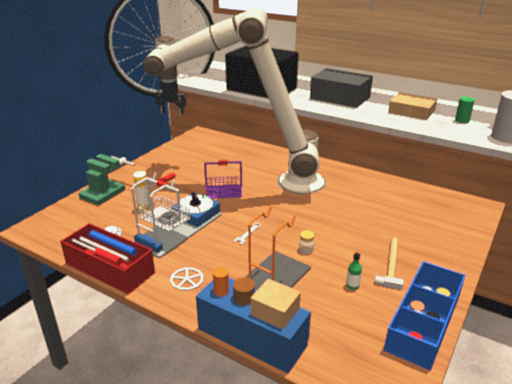

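```bash
python3 - <<'E'
from h import *
np.set_printoptions(precision=3,suppress=True)
t=cam(snapshot("top"));s=cam(snapshot("scene"))
for n,a,b in[("scale",(336,151),(164,236)),("sseat",(346,136),(158,181)),("stand",(201,156),(275,275)),("stseat",(187,148),(276,217)),("knob",(336,198),(195,199)),("jar",(194,210),(308,250)),("lube",(133,180),(352,286)),("spray",(399,184),(144,208)),("decoy",(346,273),(221,159))]:
    print(n,*tri([(t,a),(s,b)]))
print(sense()["position"],sense()["clock"], t[0])
E
```

```text
scale [ 0.651 -0.24   0.001] [np.float64(3.5), np.float64(3.5)]
sseat [ 0.657 -0.232  0.243] [np.float64(3.6), np.float64(3.6)]
stand [0.63  0.225 0.004] [np.float64(1.7), np.float64(1.7)]
stseat [0.624 0.226 0.233] [np.float64(7.3), np.float64(7.3)]
knob [ 0.482 -0.222  0.084] [np.float64(1.2), np.float64(1.2)]
jar [ 0.442  0.251 -0.001] [np.float64(2.3), np.float64(2.3)]
lube [0.545 0.461 0.002] [np.float64(1.2), np.float64(1.2)]
spray [ 0.536 -0.453 -0.005] [np.float64(0.5), np.float64(0.5)]
decoy [ 0.256 -0.246  0.156] [np.float64(5.7), np.float64(5.7)]
[ 0.139 -0.609  0.231] 1.4 [[435.971   0.    264.833]
 [  0.    435.971 187.095]
 [  0.      0.      1.   ]]
```

Top view: scale right (dial 335,199; steel basket with red grip 347,138), stand left (hooks 175–215,120–150), purple look-alike at 340,266. The scene view confirms it. Next, close wrist views.

```bash
cat >> h.py <<'E'
def down(yaw, flip=False):  # tool y along world direction yaw
    c,s=np.cos(yaw),np.sin(yaw); k=-1 if flip else 1
    y=k*np.array([c,s,0]); z=np.array([0,0,-1.]); return np.column_stack([np.cross(y,z),y,z])
E
python3 - <<'E'
from h import *
import pickle
np.set_printoptions(precision=3,suppress=True)
for f in(0,1):
    for p in[(.66,-.235,.25),(.6,.22,.25),(.48,-.22,.08)]: print(f,p,ik(p,down(0,f)))
s=snapshot("wrist");print(s["hand_eye"],s["K"])
D=[]
def view(p,qs,f=0):
    try: reach(p,down(0,f))
    except Exception as e: print("fail",p,e);return
    st=sense();s=snapshot("wrist");c=cam(s,st);i=len(D)
    cv2.imwrite(f"pics/w{i}.png",s["image"]);r={}
    for q in qs:
        r[q]=[(x["uv"],x["score"]) for x in pinpoint("wrist",q)[:3]]
        print(i,q,[(np.round(u).tolist(),round(v,2)) for u,v in r[q]])
    D.append((c,r,s["image"]))
A=["scale_seat","basket_grip","basket","scale","knob_grip","cassette"]
B=["stand_seat","stand"]
view((.45,-.22,.50),A);view((.54,-.17,.50),A)
view((.52,.17,.50),B);view((.44,.25,.50),B)
pickle.dump(D,open("d.pkl","wb"));print(sense()["clock"])
for i,j,Q in[(0,1,A),(2,3,B)]:
    for q in Q:
        a,b=D[i][1][q],D[j][1][q]
        if a and b: print(q,*tri([(D[i][0],a[0][0]),(D[j][0],b[0][0])]))
cv2.imwrite("pics/m.png",cv2.resize(np.vstack([np.hstack([D[0][2],D[1][2]]),np.hstack([D[2][2],D[3][2]])]),(800,600),interpolation=cv2.INTER_AREA))
E
```

```text
0 (0.66, -0.235, 0.25) [-0.112  0.507  0.25   0.    -1.315 -3.03 ]
0 (0.6, 0.22, 0.25) [ 0.604  0.398  0.075  0.    -1.248  2.537]
0 (0.48, -0.22, 0.08) [-0.122  0.387 -0.425  0.    -0.759 -3.019]
1 (0.66, -0.235, 0.25) [-0.112  0.507  0.25   0.    -1.315  0.112]
1 (0.6, 0.22, 0.25) [ 0.604  0.398  0.075  0.    -1.248 -0.604]
1 (0.48, -0.22, 0.08) [-0.122  0.387 -0.425  0.    -0.759  0.122]
[[ 0.001 -0.951 -0.31   0.079]
 [ 1.     0.001 -0.    -0.   ]
 [ 0.    -0.31   0.951 -0.143]
 [ 0.     0.     0.     1.   ]] [[329.459   0.    249.654]
 [  0.    329.459 188.927]
 [  0.      0.      1.   ]]
0 scale_seat [([407.0, 158.0], 0.7)]
0 basket_grip [([406.0, 155.0], 0.9), ([123.0, 152.0], 0.78), ([371.0, 138.0], 0.73)]
0 basket [([151.0, 141.0], 0.84), ([369.0, 139.0], 0.82)]
0 scale []
0 knob_grip [([267.0, 137.0], 0.66)]
0 cassette [([371.0, 128.0], 0.97), ([387.0, 222.0], 0.68)]
fail (0.54, -0.17, 0.5) the arm cannot take that pose within its joint ranges
1 stand_seat [([337.0, 100.0], 0.74)]
1 stand [([306.0, 95.0], 0.93)]
2 stand_seat []
2 stand [([344.0, 136.0], 0.68)]
9.525Traceback (most recent call last):
  File "<stdin>", line 24, in <module>
KeyError: 'scale_seat'
```

```bash
python3 - <<'E'
from h import *
import pickle
np.set_printoptions(precision=3,suppress=True)
D=[]
def view(p,qs,f=1):
    try: reach(p,down(0,f))
    except Exception as e: print("fail",p,e);return
    st=sense();s=snapshot("wrist");c=cam(s,st);i=len(D)
    cv2.imwrite(f"pics/w{i}.png",s["image"]);r={}
    for q in qs:
        r[q]=[(x["uv"],x["score"]) for x in pinpoint("wrist",q)[:3]]
        print(i,q,[(np.round(u).tolist(),round(v,2)) for u,v in r[q]])
    D.append((c,r,s["image"]))
A=["scale_seat","basket_grip","basket","scale","knob_grip","cassette"]
B=["stand_seat","stand"]
view((.46,.21,.47),B);view((.54,.28,.44),B)
view((.54,-.12,.46),A);view((.48,-.18,.5),A)
pickle.dump(D,open("d.pkl","wb"));print(sense()["clock"])
cv2.imwrite("pics/m.png",cv2.resize(np.vstack([np.hstack([D[0][2],D[1][2]]),np.hstack([D[2][2],D[-1][2]])]),(800,600),interpolation=cv2.INTER_AREA))
for i,j,Q in[(2,3,A),(0,1,B)]:
    for q in Q:
        a,b=D[i][1][q],D[j][1][q]
        if a and b: print(q,*tri([(D[i][0],a[0][0]),(D[j][0],b[0][0])]))
E
```

```text
0 stand_seat [([114.0, 165.0], 0.9), ([245.0, 7.0], 0.16)]
0 stand [([162.0, 134.0], 0.66)]
1 stand_seat [([171.0, 106.0], 0.58)]
1 stand [([202.0, 97.0], 0.91)]
2 scale_seat [([145.0, 45.0], 0.95)]
2 basket_grip [([146.0, 53.0], 0.96), ([470.0, 42.0], 0.6)]
2 basket [([418.0, 52.0], 0.73)]
2 scale []
2 knob_grip [([290.0, 67.0], 0.72)]
2 cassette [([175.0, 75.0], 0.76)]
3 scale_seat [([112.0, 104.0], 0.79), ([249.0, 106.0], 0.31)]
3 basket_grip [([112.0, 110.0], 0.89), ([403.0, 90.0], 0.59)]
3 basket [([148.0, 104.0], 0.74), ([370.0, 91.0], 0.7)]
3 scale []
3 knob_grip [([250.0, 107.0], 0.73), ([266.0, 306.0], 0.17)]
3 cassette [([147.0, 112.0], 0.94)]
15.575
scale_seat [ 0.65  -0.235  0.227] [np.float64(0.7), np.float64(0.7)]
basket_grip [ 0.649 -0.227  0.233] [np.float64(0.2), np.float64(0.2)]
basket [ 0.51  -0.228  0.529] [np.float64(24.5), np.float64(24.5)]
knob_grip [ 0.481 -0.22   0.081] [np.float64(0.4), np.float64(0.4)]
cassette [ 0.656 -0.209  0.068] [np.float64(1.0), np.float64(1.0)]
stand_seat [0.621 0.224 0.234] [np.float64(0.1), np.float64(0.1)]
stand [0.623 0.224 0.003] [np.float64(1.4), np.float64(1.4)]
```

View pics/m.png

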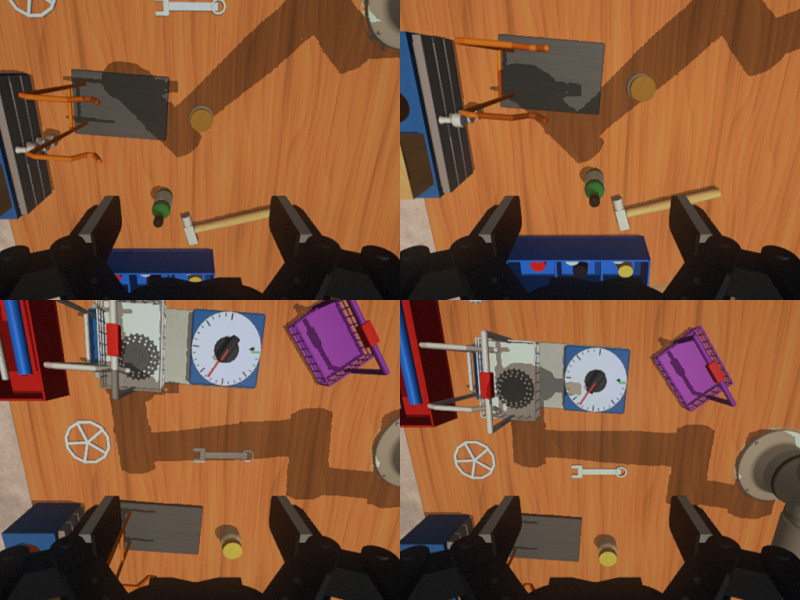

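Panels show the stand (plate ~92–218 × 90–177 px in the first) and the scale with basket, knob pointer towards lower-left. Zoom on the stand for its yaw.

```bash
python3 - <<'E'
from h import *
a=cv2.imread("pics/w0.png")[70:220,10:230];b=cv2.imread("pics/w1.png")[30:180,50:270]
s=np.vstack([a,b]);cv2.imwrite("pics/z.png",cv2.resize(s,None,fx=2,fy=2,interpolation=cv2.INTER_CUBIC))
E
```

```text
(no output)
```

View pics/z.png

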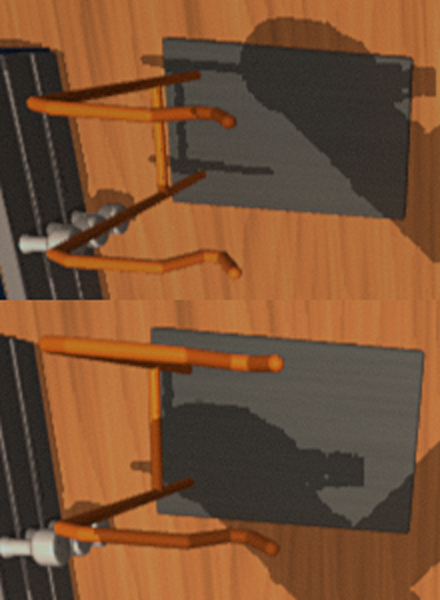

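```bash
python3 - <<'E'
from h import *
import pickle
np.set_printoptions(precision=4,suppress=True)
D=pickle.load(open("d.pkl","rb"));c0,c1=D[0][0],D[1][0]
f0=lambda p:(p[0]/2+10,p[1]/2+70); f1=lambda p:(p[0]/2+50,(p[1]-300)/2+30)
P={}
for n,a,b in[("tipR",(231,122),(275,363)),("tipL",(235,272),(271,549)),("backR",(34,103),(42,344)),("backL",(50,253),(62,528)),
 ("FR",(411,57),(424,352)),("FL",(405,218),(410,533)),("BR",(164,38),(153,328)),("BL",(171,203),(158,513))]:
    P[n],e=tri([(c0,f0(a)),(c1,f1(b))]);print(n,P[n],e)
ang=lambda v:np.arctan2(v[1],v[0])
print("yaw",ang(P["backR"]-P["tipR"]),ang(P["backL"]-P["tipL"]),ang(P["tipL"]-P["tipR"])-np.pi/2,ang(P["backL"]-P["backR"])-np.pi/2,ang(P["BR"]-P["FR"]),ang(P["BL"]-P["FL"]),ang(P["FL"]-P["FR"])-np.pi/2)
for k in(0,1):
    f=(f0,f1)[k];c=(c0,c1)[k];L=[[(411,57),(405,218),(164,38),(171,203)],[(424,352),(410,533),(153,328),(158,513)]][k]
    FR,FL,BR,BL=[atz(c,f(p),.012) for p in L];print(FR,FL,BR,BL,(FR+FL+BR+BL)/4,"yaw",ang(BR-FR),ang(BL-FL),ang(FL-FR)-np.pi/2)
# knob pointer + grip on red: red blobs in scale views
for k in(2,3):
    im=D[k][2];hsv=cv2.cvtColor(im,cv2.COLOR_BGR2HSV)
    m=(((hsv[...,0]<6)|(hsv[...,0]>174))&(hsv[...,1]>170)&(hsv[...,2]>90)).astype(np.uint8)
    n,lab,st,ce=cv2.connectedComponentsWithStats(m)
    for i in range(1,n):
        if st[i,4]>15:
            r=cv2.minAreaRect(np.argwhere(lab==i)[:,::-1].astype(np.float32));print(k,ce[i],st[i,4],r)
E
```

```text
tipR [0.6005 0.1828 0.2422] [np.float64(0.6), np.float64(0.6)]
tipL [0.6085 0.2736 0.2408] [np.float64(0.0), np.float64(0.0)]
backR [0.7163 0.1736 0.2312] [np.float64(0.9), np.float64(0.9)]
backL [0.7172 0.262  0.241 ] [np.float64(0.8), np.float64(0.8)]
FR [0.5214 0.1596 0.0054] [np.float64(0.9), np.float64(0.9)]
FL [0.5317 0.3078 0.0084] [np.float64(0.6), np.float64(0.6)]
BR [0.7378 0.1428 0.0091] [np.float64(0.1), np.float64(0.1)]
BL [0.743  0.2872 0.0297] [np.float64(0.4), np.float64(0.4)]
yaw -0.07923107460839407 -0.10637339806654175 -0.08831397464086943 -0.009401677306892564 -0.07724665267774991 -0.096826269243042 -0.06971343656368778
[0.5213 0.1586 0.012 ] [0.5316 0.3062 0.012 ] [0.7366 0.1427 0.012 ] [0.7519 0.2917 0.012 ] [0.6353 0.2248 0.012 ] yaw -0.07357992238494167 -0.06588161923791094 -0.06982042133656874
[0.521  0.1607 0.012 ] [0.5314 0.3075 0.012 ] [0.7368 0.1432 0.012 ] [0.7492 0.2902 0.012 ] [0.6346 0.2254 0.012 ] yaw -0.08125998175373475 -0.07932426895446547 -0.07084489932962246
2 [27.9387 71.8097] 3116 ((29.0, 64.0), (58.0, 128.0), 0.0)
2 [473.5655  42.2767] 412 ((473.6000671386719, 42.19999694824219), (31.304948806762695, 13.416406631469727), 63.43495178222656)
2 [143.9757  50.222 ] 617 ((143.67674255371094, 50.50950622558594), (41.393863677978516, 15.728492736816406), 88.31531524658203)
3 [18.6681 94.9462] 2139 ((21.5, 81.0), (162.0, 43.0), 90.0)
3 [404.7134  91.4936] 314 ((404.9154052734375, 91.47693634033203), (27.28763771057129, 12.279437065124512), 60.2551155090332)
3 [109.1351 108.5166] 422 ((108.96560668945312, 108.53694915771484), (33.40727233886719, 13.098790168762207), 87.95458984375)
3 [245.1176 111.9412] 17 ((245.15380859375, 111.76922607421875), (1.1094002723693848, 12.203404426574707), 33.6900634765625)
```

```bash
cat > pick.py <<'E'
from h import *
np.set_printoptions(precision=3,suppress=True)
g=np.array([.649,-.227]);yaw=-.07;R=down(yaw,1)
set_gripper(.7)
reach((*g,.33),R)
print(move_straight((*g,.212),vel=.1,until_force=8))
set_gripper(0);s=sense();print(s["position"],s["finger_gap"],s["grasp_force"],s["contact_force"],s["clock"])
if s["finger_gap"]>.1:
    z=s["position"][2]
    print(move_straight((*g,z+.048),vel=.06));s=sense();print(s["position"],s["finger_gap"],s["contact_force"])
    im=snapshot("scene");cv2.imwrite("pics/s1.png",cv2.resize(im["image"][110:270,80:260],None,fx=3,fy=3))
    print(sense()["clock"])
E
python3 pick.py
```

```text
False
[ 0.649 -0.227  0.212] 0.17488996951096536 60.573570728302 [1.125 0.39  2.558] 18.725
False
[ 0.649 -0.227  0.26 ] 0.17639355147917454 [-0.522  0.048 -5.091]
19.7333
```

View pics/s1.png

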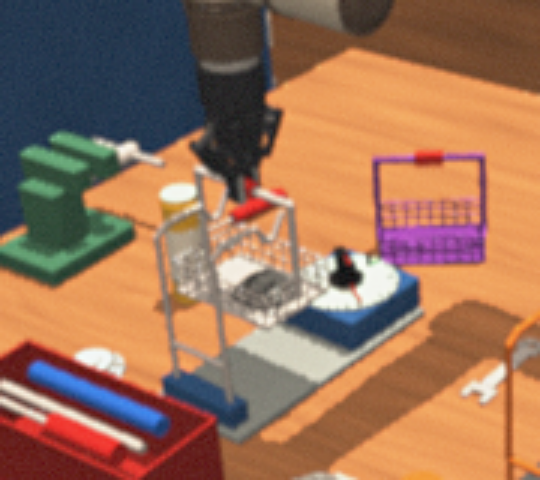

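Basket is held (red grip in the fingers at 255,205 of the crop), level, cluster inside. Carry on to the stand.

```bash
cat > hang.py <<'E'
from h import *
np.set_printoptions(precision=3,suppress=True)
z=.260; u=lambda a:np.array([np.cos(a),np.sin(a)])
g=np.array([.649,-.227]);t=np.array([.621,.2245]);ys=-.07;yt=-.075
a=g-.14*u(ys);b=t-.15*u(yt)
print(move_straight((*a,z),vel=.1,until_force=12),sense()["contact_force"])
print(move_straight((*b,z),rot=down(yt,1),vel=.13,until_force=15),sense()["contact_force"])
print(move_straight((*t,z),vel=.08,until_force=10),sense()["contact_force"])
s=sense();print(s["position"],s["finger_gap"],s["clock"])
for n in("scene","top"):
    im=snapshot(n)["image"];c=im[110:300,190:370] if n=="scene" else im[90:220,130:270]
    cv2.imwrite(f"pics/{n}2.png",cv2.resize(c,None,fx=3,fy=3))
E
python3 hang.py
python3 -c "
import cv2,numpy as np
a=cv2.imread('pics/scene2.png');b=cv2.imread('pics/top2.png')
h=570;b=cv2.copyMakeBorder(b,0,h-b.shape[0],0,0,0);c=np.hstack([a,b]);cv2.imwrite('pics/h2.png',cv2.resize(c,None,fx=.82,fy=.82))"
```

```text
False [ 0.046  0.681 -4.432]
False [ 0.362  0.229 -3.85 ]
False [-0.305 -0.826 -4.229]
[0.621 0.225 0.26 ] 0.17383276969008712 26.9583
```

View pics/h2.png

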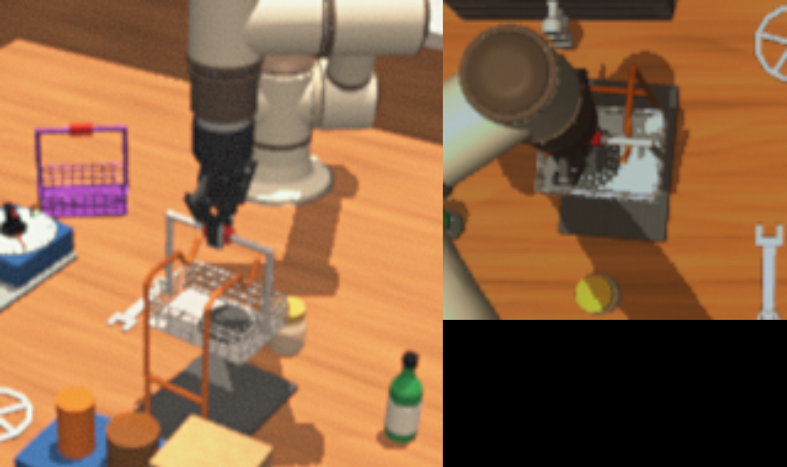

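The bar (168,215–270,250) lies over both V seats with the cluster in the tray. Lower it and check before letting go.

```bash
python3 - <<'E'
from h import *
np.set_printoptions(precision=3,suppress=True)
t=np.array([.621,.2245])
print(move_straight((*t,.2105),vel=.05,until_force=7));s=sense();print(s["position"],s["contact_force"],s["wrist_torque"],s["clock"])
im=snapshot("scene")["image"];cv2.imwrite("pics/s3.png",cv2.resize(im[170:300,220:340],None,fx=4,fy=4))
E
```

```text
True
[0.623 0.225 0.213] [2.378 0.028 1.412] [ 0.153 -0.715 -0.037] 27.9583
```

View pics/s3.png

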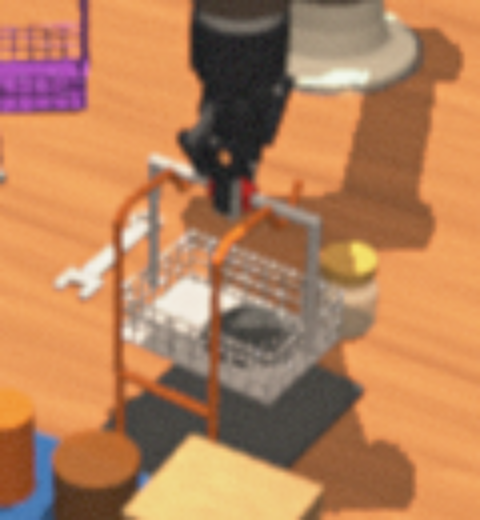

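Seated at the same height as on the scale. Release, retreat, and look at the knob closely.

```bash
python3 - <<'E'
from h import *
import pickle
np.set_printoptions(precision=3,suppress=True)
set_gripper(.5);dwell(.3);p=sense()["position"]
print(move_straight((p[0],p[1],.36),vel=.1,until_force=10),sense()["contact_force"])
D=[];O={}
for p in[(.48,-.25,.38),(.44,-.22,.36)]:
    reach(p,down(0,1));dwell(.2);st=sense();s=snapshot("wrist");c=cam(s,st);im=s["image"];D.append((c,im))
    for q in("knob_grip","scale"):
        r=pinpoint("wrist",q);print(q,[(np.round(x["uv"]),round(x["score"],2)) for x in r[:2]])
        if r:O.setdefault(q,[]).append((c,r[0]["uv"]))
    hsv=cv2.cvtColor(im,cv2.COLOR_BGR2HSV)
    m=(((hsv[...,0]<8)|(hsv[...,0]>172))&(hsv[...,1]>140)&(hsv[...,2]>80)).astype(np.uint8)
    n,lab,st_,ce=cv2.connectedComponentsWithStats(m)
    for i in range(1,n):
        if st_[i,4]>15:
            L=np.argwhere(lab==i)[:,::-1].astype(np.float32)
            W=np.array([atz(c,x,.065)[:2] for x in L]).astype(np.float32);l=cv2.fitLine(W,cv2.DIST_L2,0,.01,.01).ravel()
            print(ce[i],st_[i,4],W.mean(0),"dir",np.arctan2(l[1],l[0]))
for q in O:
    if len(O[q])==2: print(q,*tri(O[q]))
pickle.dump(D,open("k.pkl","wb"))
a=snapshot("top")["image"][80:220,140:400]
cv2.imwrite("pics/k.png",np.vstack([cv2.resize(D[0][1],(520,390)),cv2.resize(a,None,fx=1.4,fy=1.4)[:,:] if 0 else cv2.resize(a[:100],(520,200))]))
print(sense()["clock"])
E
```

```text
False [-0.396  0.186  0.622]
knob_grip [(array([250., 168.]), 0.96)]
scale [(array([143., 142.]), 0.7)]
[10.963 61.778] 135 [ 0.792 -0.352] dir -1.5705018
[442.934 156.434] 488 [ 0.208 -0.229] dir -0.9532407
[ 32.966 167.424] 59 [ 0.791 -0.211] dir -1.5657884
[244.538 173.231] 39 [ 0.489 -0.204] dir 0.9645524
[231.206 185.559] 34 [ 0.508 -0.185] dir 0.96884376
knob_grip [(array([219., 145.]), 0.63)]
scale [(array([112., 128.]), 0.76)]
[421.223 133.892] 556 [ 0.214 -0.234] dir -0.9272283
[207.451 160.956] 91 [ 0.499 -0.197] dir 0.93558145
[  3.154 183.385] 26 [ 0.785 -0.165] dir 1.5626953
knob_grip [ 0.479 -0.227  0.118] [np.float64(2.1), np.float64(2.1)]
scale [ 0.665 -0.229 -0.038] [np.float64(1.6), np.float64(1.6)]
33.2083
```

View pics/k.png

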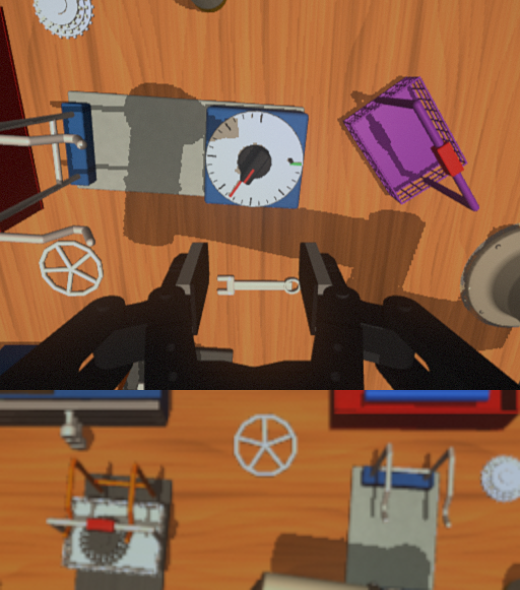

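Basket hangs on both orange hooks with the cluster in it; pointer points to lower-left (229,190), green zero mark at (290,160). Pointer yaw ≈ 0.955, so ~2.12 rad to turn.

```bash
python3 - <<'E'
from h import *
np.set_printoptions(precision=3,suppress=True)
k=np.array([.4805,-.2225]);y0=.955-np.pi/2
set_gripper(.65)
reach((*k,.2),down(y0,1));print(sense()["qpos"])
if not move_straight((*k,.076),vel=.08,until_force=6):
    set_gripper(0);s=sense();print(s["position"],s["finger_gap"],s["grasp_force"],s["contact_force"],s["clock"])
    q=np.array(s["qpos"]);q5=q[5]
    for d in(.7,1.4,1.95,2.03,2.08,2.12,2.15,2.18,2.21):
        q[5]=q5+d;movej(q);dwell(.1);s=sense();print(d,s["qpos"][5]-q5,s["wrist_torque"],s["contact_force"],s["finger_gap"])
        if d>2 and abs(s["wrist_torque"][2])>.5:break
    print(s["clock"])
else: print("contact",sense()["position"])
E
```

```text
[-0.127  0.249 -0.271  0.001 -1.049 -0.487]
[ 0.481 -0.223  0.076] 0.17312302115686412 60.80004930496216 [ 1.095 -1.862  1.769] 36.3333
0.7 0.6985021660666164 [0.38  1.112 0.066] [-3.725  0.841  6.065] 0.17324779025289572
1.4 1.398463966840692 [-0.742  1.938  0.017] [-7.888 -2.432  7.818] 0.17728048405143793
1.95 1.9484570854758514 [-2.319  2.27   0.04 ] [-8.996 -7.564  6.654] 0.17832339614248174
2.03 2.028443514455407 [-2.689  2.353  0.02 ] [-8.372 -9.118  6.773] 0.17223230419559174
2.08 2.0784265560116486 [-2.801  2.285 -0.026] [-8.595 -8.759  7.177] 0.17930139653704225
2.12 2.118375536667967 [-2.985  2.337 -0.009] [ -8.906 -10.582   6.488] 0.17756702903855737
2.15 2.1443567003894635 [-2.985  2.305 -1.22 ] [-8.328 -9.498  7.292] 0.17379809562397316
40.0417
```

```bash
python3 - <<'E'
from h import *
np.set_printoptions(precision=3,suppress=True)
set_gripper(.65);p=sense()["position"]
print(move_straight((p[0],p[1],.2),vel=.1,until_force=8))
reach((.42,-.24,.34),down(0,1));dwell(.2);st=sense();s=snapshot("wrist");c=cam(s,st);im=s["image"]
hsv=cv2.cvtColor(im,cv2.COLOR_BGR2HSV)
m=(((hsv[...,0]<8)|(hsv[...,0]>172))&(hsv[...,1]>140)&(hsv[...,2]>80)).astype(np.uint8)
n,lab,st_,ce=cv2.connectedComponentsWithStats(m)
for i in range(1,n):
    if st_[i,4]>10:
        W=np.array([atz(c,x,.065)[:2] for x in np.argwhere(lab==i)[:,::-1]]).astype(np.float32);l=cv2.fitLine(W,cv2.DIST_L2,0,.01,.01).ravel()
        print(ce[i],st_[i,4],W.mean(0),np.arctan2(l[1],l[0]))
u,v=proj(c,(.45,-.22,.065)).astype(int)
a=cv2.resize(im[max(v-60,0):v+60,max(u-90,0):u+90],(600,400),interpolation=cv2.INTER_CUBIC)
b=cv2.resize(snapshot("scene")["image"][150:300,130:380],(333,200))
cv2.imwrite("pics/e.png",np.vstack([a,cv2.copyMakeBorder(b,0,0,0,267,0)]));print(sense()["clock"],sense()["contact_force"])
E
```

```text
False
[407.711 155.83 ] 588 [ 0.217 -0.228] -0.9305017
[236.    161.052] 58 [ 0.438 -0.221] -0.051719785
[210.081 166.452] 62 [ 0.472 -0.214] -0.074917905
43.5167 [ 0.587 -0.027 -0.669]
```

View pics/e.png

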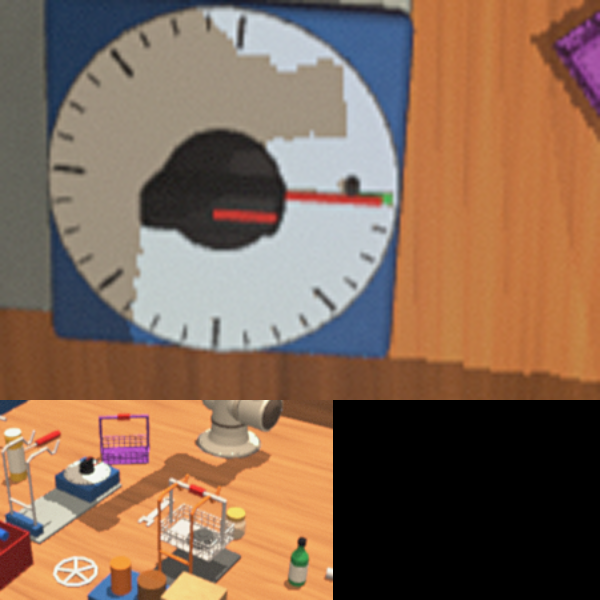

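The red pointer (290–380,197) lies over the green mark against the black pin, and the basket hangs on the stand.

```bash
python3 -c "
from h import *
print(job_done())"
```

```text
the job is handed in; nothing more can be done
None
```

The job is handed in at about 43.5 s: the basket, with the sprocket cluster in it, hangs on both orange hooks, the peak pointer is at its zero stop over the green mark, and the gripper is clear of everything. No verdict came back.

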